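# Clear and sort the parts on a laptop, then wedge its cover open

### The job

Clear the upside-down laptop's grey cover by sorting the parts that lie on it: the green memory module into the blue bin and the brass thumbscrew into the orange bin, each with the one of its kind. Only then take the yellow wedge by its upright fin and push it thin end first under the cover's front lip until the lip has lifted about 5 mm (the red line on the wedge is then at the lip), and never force the cover wide open. Finish still gripping the fin, with the wedge alone carrying the cover; leave the other things on the table where they are.

Things in the scene. Friction and masses are not known exactly. Their poses are not given: they have to be found in the camera images.
- laptop: closed laptop upside down, fixed, 215 (x) x 300 (y) x 30 mm. Origin: centre of its underside, on the table; +x from its bare front strip to the cover's hinge, z up. Its flat metal deck is 18 mm above the table; the front 72 mm (laptop x -107 to -35 mm) is bare, the rest lies under the grey cover. The wedge slides in flat on the deck along laptop +x, within 80 mm of the middle
- cover: grey cover, 135 x 284 mm, hinged at its far edge, lightly sprung shut (2 to 6 N at the lip). Origin on the hinge axis, at laptop x = +100 mm, 26 mm above the table; x, y axes as the laptop's while shut. Its top is 30 mm above the table. Under its front lip is an open slot 8 mm high above the deck, empty for its whole depth; the side edges are closed by rims
- cover_lip (a point): middle of the cover's front lip, on its underside (a round silvery edge of 2 mm radius along the laptop's y, at laptop x = -35 mm): 26 mm above the table when shut, and as much higher as the lip is lifted
- wedge: loose yellow wedge lying flat, 100 mm long (x), 40 wide (y). Origin on its underside; thin tip at x = +55 mm, butt at -45 mm. Its top ramps from 2 mm high at the tip to 18 mm at x = -9 mm, then is flat; there stands the fin, 30 mm long (x -41 to -11 mm), 14 thick (y), its top 58 mm above the underside. A red line crosses the ramp at x = +11 mm
- wedge_grip (a point): middle of the wedge's fin: wedge x = -26 mm, y = 0, 40 mm above its underside; pinch it across its 14 mm thickness (wedge y)
- wedge_tip (a point): thin end of the wedge: wedge x = +55 mm, y = 0, on its underside. With the wedge flat on the deck the ramp meets the lip when the tip is about 24 mm past it; each further 4 mm lifts it 1 mm, so the lip is 5 mm up when the tip is about 44 mm past it (red line at the lip)
- module: green memory module, 68 (x) x 30 (y) x 6 mm, origin at the centre of its underside; lies flat on the cover at the start
- screw: brass knurled thumbscrew: head 20 mm in diameter and 12 mm high, standing head down, with a steel stub 8 mm in diameter and 10 mm high on top; origin at the centre of the head's underside; stands on the cover
- blue_bin: blue open bin for memory modules, fixed, 130 (x) x 120 (y) x 40 mm, walls and floor about 4 mm thick; origin at the centre of its underside. It and the orange bin stand in a row and may change places
- orange_bin: orange open bin for thumbscrews, fixed, same size as the blue one, origin at the centre of its underside
- old_module: memory module already in the blue bin, along the bin's x, 36 mm to the +y side of its middle; must stay in that bin
- old_screw: thumbscrew already in the orange bin, at x = +35, y = +36 mm from its middle; must stay in that bin
- mouse: bystander: black computer mouse, about 75 x 60 x 32 mm, origin under it
- mug: bystander: white mug, 80 mm wide, 85 mm high, origin at the centre of its foot
- power_brick: bystander: black power brick 120 x 52 x 30 mm, origin at the centre of its underside

How it is judged (in metres and radians):
On the way:
1. the parts are sorted into their bins and let go while the cover is still shut (x of module in the frame of blue_bin between -0.061 and 0.061 m and y of module in the frame of blue_bin between -0.056 and 0.056 m and z of module in the frame of blue_bin between -0.002 and 0.032 m and x of screw in the frame of orange_bin between -0.061 and 0.061 m and y of screw in the frame of orange_bin between -0.056 and 0.056 m and z of screw in the frame of orange_bin between -0.002 and 0.032 m and z of cover_lip in the frame of laptop below 0.0275 m and contact force between each of module, screw and the fingers below 0.1 N), for 0.2 s.
At the end, for the whole second after the job is handed in: Module in the blue bin, thumbscrew in the orange bin, old ones still there; the gripper holds the wedge by its fin (within 30 mm of its middle), tip at least 10 mm past the lip; the lip is lifted 2.5 to 8 mm, at rest on the wedge, the robot not touching the cover (x of module in the frame of blue_bin between -0.061 and 0.061 m and y of module in the frame of blue_bin between -0.056 and 0.056 m and z of module in the frame of blue_bin between -0.002 and 0.032 m and x of screw in the frame of orange_bin between -0.061 and 0.061 m and y of screw in the frame of orange_bin between -0.056 and 0.056 m and z of screw in the frame of orange_bin between -0.002 and 0.032 m and x of old_module in the frame of blue_bin between -0.061 and 0.061 m and y of old_module in the frame of blue_bin between -0.056 and 0.056 m and z of old_module in the frame of blue_bin between -0.002 and 0.032 m and x of old_screw in the frame of orange_bin between -0.061 and 0.061 m and y of old_screw in the frame of orange_bin between -0.056 and 0.056 m and z of old_screw in the frame of orange_bin between -0.002 and 0.032 m and z of cover_lip in the frame of laptop between 0.0285 and 0.034 m and angular speed of cover below 0.05 rad/s and contact force between wedge and cover above 0.3 N and contact force between cover and the arm below 0.3 N and contact force between cover and the fingers below 0.3 N and contact force between wedge and the fingers above 3 N and distance between the grasp point and wedge_grip below 0.03 m and x of wedge_tip in the frame of laptop above -0.025 m and linear speed of wedge below 0.01 m/s); the arm keeps its last pose, push and grip.
It fails at once if the cover is forced open by more than 15 mm at the lip (z of cover_lip in the frame of laptop above 0.041 m).
It fails at once if another thing on the table is moved by more than 30 mm (distance of any of mouse, mug, power_brick from where it was at the start of the episode above 0.03 m).
It also fails if it takes over 69 s, if anything falls off the work surface, if the arm or the gripper's body presses on something with over 40 N, if the wrist force passes 120 N, or if a joint passes its speed limit or range.

### The arm

A 6-joint arm with a two-finger parallel gripper is mounted at the origin on the work surface. World frame = base frame: x ahead of the robot, y to its left, z up, the work surface at z = 0. Lengths are in m, angles in degrees, forces in N, time in s.
With the tool pointing down it reaches from about 0.25 to 0.725 m from the base axis. Payload 9.7 kg.
Tool frame: the origin (TCP) lies at the very end of the fingers, on their centre line; the grasp point (between the pads) lies 19 mm behind it; z points along the fingers, x is the direction in which the jaws open and shut, and the axes are right-handed (so a half turn about z gives the same grasp; the last joint's range is limited). The gripper opens to 85 mm and grips with 20 to 120 N. Pads are 22 mm wide; open, the fingers measure 114 mm over their backs; the gripper's body (76 mm by 85 mm) begins 54 mm behind the grasp point. The pads swing forward as they close: fully open they stand 13 mm farther back than shut.
Start: joints at [71.505, 4.979, 10.078, 95.1, 0, 90], TCP at [0.174, 0.522, 0.231] pointing down, gripper open.
Joint ranges: [-179.16, 179.16], [-48.56, 103.87], [-65.8, 70.77], [-126.05, 130.52], [-82.76, 87.17], [-180, 180]. Speed limits (degrees/s): [127.2, 127.2, 147.25, 180, 180, 180].

### API

Orientations are given as a 3x3 rotation matrix whose columns are the frame's x, y, z axes.
In Python, from bench import readout, grab_frame, camera_model, ticket, nets gives the robot as it stands.
- The arm moves only by the tool apply_moves, never from a script. Its argument "targets" is a list that holds one entry, the list of rows, each a list of 7 numbers: the opening, from 0 (shut) to 1 (fully open), then the shift along the world's x, y, z in mm, then the turn, a rotation vector about the world's x, y, z in rad. In form: [[[jaw, tx, ty, tz, ax, ay, az], ...]]. A call has 1 to 8 rows; each row shifts and turns the commanded pose from where the row before left it; what a row does not reach is not made up. A row lasts 1/12 s, in which the tool goes at most 41.7 mm and 7.16 degrees, less where a joint would pass 70% of its speed; a pose out of reach is approached as far as the arm can. A call with a gripper value outside its range is refused whole. The fingers move at their own pace and stop on an object; "grip_force" is the grip in N (left out, the last holds). Time passes only in rows, so rows that do not move let the fingers close. It gives the time, the measured TCP pose, the force and the opening at its end, in the units of the state.
- readout.sense(): the state, without advancing time (a new reading comes with each control period).
- grab_frame(name): name is "scene" or "top" or "wrist"; returns the picture (384x512x3 uint8, blue, green, red); there is no depth.
- camera_model(name): a dict with "fovy" (degrees; the focal length in pixels is half the picture's height over the tangent of half this angle, whatever the lens; pixels are square), "cx", "cy" (the principal point, pixels), "view" (4x4, takes a point from world to camera coordinates); the wrist camera has in their place "mount" (4x4, takes a point from camera to tool coordinates, whose origin is the TCP and whose axes are the tool frame's). Camera axes: x right, y down, z forward; pixel columns grow to the right and rows downward; lengths in m; the calibration is good to about 2 mm. A picture is of the moment at which its call begins: read the wrist's pose just before it. camera_model takes no time and is no camera call.
- ticket.job_done(): hands the job in, once; it reports no verdict.
Trained networks look in the newest picture that a camera, given by its name, has taken for a name from the list of things; names that differ only in an ending like _2 or _b are one class to them, and where a whole thing is asked for, a point or a joint stands for the part that bears it (a point fixed in the world has none). Each returns a list of dicts, best first, with "conf" (0 to 1); they miss things now and then, are a little off and sometimes report something else, mostly with a low value. They report only what shows in the picture. A call takes as long as a camera call.
- nets.regions_of(camera, query): "region" (384x512 bool, what is visible of it).
- nets.pinpoint(camera, query): "position" ([x, y, z] in m, in world coordinates, good to about 4 mm: a listed point, or the origin of a listed thing).
The state is a dict: "t": time; "joint_pos": joint angles; "qd": joint speeds; "tau": joint torques, N m; "position": TCP position; "tcp_rot": TCP orientation; "force": force on the tool from outside, world axes, zero at the start; "ft_torque": the same for the moment, N m; "grip_width": finger opening in m.
Only numpy, scipy, OpenCV 4.12 (cv2) and the standard library are available. Lean on these libraries where they do the work, as an engineer would, in place of code of your own. Each camera call takes 0.05 s, during which the arm holds its last target. There are 200 camera calls.

## Working session

There is one attempt and no reset: what is moved stays moved. The work goes in short steps, Python scripts to look and compute and a tool call to move; the robot and the scene stay as the last step left them, time stands still between calls to the robot, and variables do not carry over. Pictures are saved under pics/ and viewed, about 8 in all and at most 12, crops included, and the job is handed in when it is done.

Besides the shell and the picture viewer there is one more tool, called after ">>>" as name([rows], argument=value, ...), one row to a line, values as JSON. apply_moves: Moves the arm, as the interface text tells. Its arguments: {"type":"object","properties":{"targets":{"type":"array"},"grip_force":{"type":"number"}},"required":["targets"]}

```bash
mkdir -p pics; ls; cat > h.py <<'E'
import numpy as np, cv2
from bench import readout, grab_frame, camera_model, ticket, nets
def cam(name, s=None):
    m=camera_model(name); f=192/np.tan(np.radians(m["fovy"])/2)
    if "view" in m: V=np.array(m["view"])
    else:
        s=s or readout.sense(); T=np.eye(4); T[:3,:3]=s["tcp_rot"]; T[:3,3]=s["position"]
        V=np.linalg.inv(T@np.array(m["mount"]))
    return f,m["cx"],m["cy"],V
def proj(c,p):
    f,cx,cy,V=c; q=V[:3,:3]@np.array(p)+V[:3,3]; return np.array([cx+f*q[0]/q[2],cy+f*q[1]/q[2]])
def unproj(c,uv,z):
    f,cx,cy,V=c; R=V[:3,:3]; o=-R.T@V[:3,3]
    d=R.T@np.array([(uv[0]-cx)/f,(uv[1]-cy)/f,1]); return o+d*(z-o[2])/d[2]
E
python3 - <<'E'
from h import *
s=readout.sense(); print(s["t"],s["position"],np.round(s["tcp_rot"],3).tolist(),s["grip_width"])
a=grab_frame("scene"); b=grab_frame("top"); cv2.imwrite("pics/a.png",a); cv2.imwrite("pics/b.png",b)
for n in ["laptop","cover_lip","wedge","wedge_grip","wedge_tip","module","screw","blue_bin","orange_bin","mouse","mug","power_brick"]:
    for c in ["top","scene"]:
        print(n,c,[(np.round(d["position"],3).tolist(),round(d["conf"],2)) for d in nets.pinpoint(c,n)][:3])
print(readout.sense()["t"])
E
```

```text
pics
0.0 [0.17439521 0.52137668 0.23057402] [[0.317, 0.948, -0.0], [0.948, -0.317, -0.001], [-0.001, -0.0, -1.0]] 0.08533374492574784
laptop top [([0.577, 0.023, -0.003], 0.7)]
laptop scene [([0.582, 0.02, -0.001], 0.84)]
cover_lip top [([0.541, 0.022, 0.027], 0.96)]
cover_lip scene [([0.547, 0.023, 0.025], 0.65), ([0.679, 0.26, -0.001], 0.59)]
wedge top [([0.456, 0.316, 0.002], 0.86)]
wedge scene [([0.452, 0.311, -0.002], 0.73), ([0.506, 0.288, -0.002], 0.28)]
wedge_grip top [([0.431, 0.324, 0.04], 0.66)]
wedge_grip scene [([0.427, 0.322, 0.042], 0.56)]
wedge_tip top [([0.502, 0.291, 0.004], 0.62), ([0.419, -0.319, 0.001], 0.49)]
wedge_tip scene [([0.504, 0.29, -0.002], 0.7)]
module top [([0.616, -0.073, 0.029], 0.53), ([0.422, -0.319, -0.002], 0.52)]
module scene [([0.617, -0.065, 0.031], 0.77)]
screw top [([0.565, 0.059, 0.027], 0.58)]
screw scene [([0.563, 0.058, 0.029], 0.39)]
blue_bin top [([0.419, -0.318, -0.002], 0.84), ([0.68, 0.025, 0.03], 0.36)]
blue_bin scene [([0.417, -0.318, 0.001], 0.82)]
orange_bin top [([0.597, -0.313, -0.001], 0.73)]
orange_bin scene [([0.597, -0.319, 0.004], 0.84)]
mouse top [([0.681, 0.264, -0.003], 0.9), ([0.628, -0.276, 0.002], 0.51)]
mouse scene [([0.599, -0.316, 0.0], 0.74), ([0.68, 0.263, 0.0], 0.6)]
mug top [([0.624, 0.376, 0.003], 0.95)]
mug scene [([0.617, 0.376, -0.003], 0.92)]
power_brick top [([0.721, -0.33, 0.003], 0.58)]
power_brick scene [([0.721, -0.321, -0.0], 0.87)]
1.3
```

View pics/b.png

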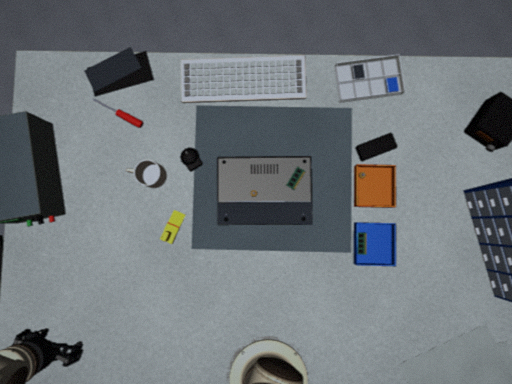

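View pics/a.png

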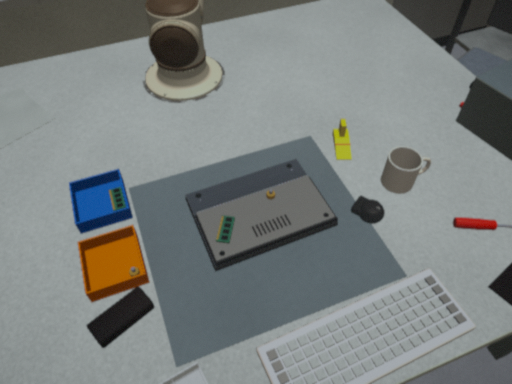

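```bash
cat >> h.py <<'E'
def rect(camname,q,z,c=None):
    c=c or cam(camname); d=nets.regions_of(camname,q)
    for e in d[:2]:
        m=e["region"].astype(np.uint8); cs,_=cv2.findContours(m,0,1); k=max(cs,key=cv2.contourArea).reshape(-1,2)
        w=np.array([unproj(c,p,z)[:2] for p in k],np.float32)*1000
        r=cv2.minAreaRect(w); b=cv2.boxPoints(r); e1=b[1]-b[0]; e2=b[2]-b[1]; L=e1 if np.hypot(*e1)>np.hypot(*e2) else e2
        print(camname,q,round(e["conf"],2),"c",np.round(r[0],1),"size",np.round(r[1],1),"long axis deg",round(np.degrees(np.arctan2(L[1],L[0]))%180,1),"n",int(m.sum()))
E
python3 - <<'E'
from h import *
for c in ["top","scene"]:
    grab_frame(c)
    for q,z in [("laptop",.015),("cover",.03),("module",.036),("wedge",.005),("screw",.04),("blue_bin",.04),("orange_bin",.04)]: rect(c,q,z)
s=readout.sense(); print(np.round(s["joint_pos"],1), np.round(camera_model("wrist")["mount"],3).tolist(), camera_model("wrist")["fovy"])
E
```

```text
top laptop 0.91 c [578.1  22.9] size [219.8 297. ] long axis deg 91.6 n 6371
top cover 0.84 c [609.   23.2] size [140.3 288.1] long axis deg 91.1 n 3907
top module 0.71 c [455.7 301.2] size [41.5 99.4] long axis deg 155.2 n 416
top module 0.62 c [608.6  23.1] size [136.2 281. ] long axis deg 91.6 n 3783
top wedge 0.74 c [455.9 307.9] size [ 42.5 100.5] long axis deg 155.2 n 412
top blue_bin 0.96 c [ 419.5 -313.1] size [129.4 129.7] long axis deg 91.2 n 1633
top orange_bin 0.67 c [ 596.1 -312.9] size [125.1 130.7] long axis deg 179.8 n 1726
scene laptop 0.69 c [580.5  22.5] size [226.8 303.6] long axis deg 92.1 n 9594
scene cover 0.79 c [610.  24.] size [139.6 286.6] long axis deg 91.7 n 5902
scene cover 0.65 c [590.6  19.4] size [219.1 298.7] long axis deg 91.6 n 9560
scene module 0.56 c [617.1 -73.3] size [30.4 71.3] long axis deg 149.5 n 367
scene module 0.46 c [609.5 381.5] size [ 98.5 156.7] long axis deg 117.4 n 1563
scene wedge 0.74 c [433.1 318.4] size [ 44.5 159.5] long axis deg 157.2 n 573
scene screw 0.59 c [566.2  54.2] size [18.6 26.9] long axis deg 156.9 n 68
scene blue_bin 0.69 c [567.6  53.7] size [18.6 23.8] long axis deg 157.6 n 69
scene blue_bin 0.59 c [ 434.5 -316.4] size [124.5 163.1] long axis deg 179.9 n 2685
scene orange_bin 0.81 c [ 607.8 -317.7] size [124.5 155.7] long axis deg 179.6 n 3827
scene orange_bin 0.68 c [464.8 294.9] size [ 45.2 155.5] long axis deg 158.0 n 640
[71.5  5.  10.1 95.1 -0.  90. ] [[1.0, -0.001, -0.001, 0.0], [0.001, 0.961, 0.278, -0.071], [0.001, -0.278, 0.961, -0.144], [0.0, 0.0, 0.0, 1.0]] 62.96228135219137
```

>>> apply_moves([
  [[1, 26, -30, -4, 0, 0, -0.026], [1, 26, -30, -4, 0, 0, -0.026], [1, 26, -30, -4, 0, 0, -0.026], [1, 26, -30, -4, 0, 0, -0.026], [1, 26, -30, -4, 0, 0, -0.026], [1, 26, -30, -4, 0, 0, -0.026], [1, 26, -30, -4, 0, 0, -0.026], [1, 26, -30, -4, 0, 0, -0.026]],
])

```text
t: 2.77
position: [0.3834, 0.2799, 0.1993]
tcp_rot: [[0.507, 0.862, 0.001], [0.862, -0.507, 0.0], [0.001, 0.0, -1.0]]
force: [0.8, 0.4, -0.8]
grip_width: 0.0854
```

>>> apply_moves([
  [[1, 26, -30, -4, 0, 0, 0], [1, 26, -30, -4, 0, 0, 0], [1, 26, -30, -4, 0, 0, 0], [1, 26, -30, -4, 0, 0, 0], [1, 26, -30, -4, 0, 0, 0], [1, 26, -30, -4, 0, 0, 0], [1, 26, -35, -4, 0, 0, 0], [1, 0, 0, 0, 0, 0, 0]],
])

```text
t: 3.43
position: [0.5659, 0.0632, 0.1696]
tcp_rot: [[0.51, 0.86, -0.001], [0.86, -0.51, -0.002], [-0.002, 0.0, -1.0]]
force: [0.3, 0.6, -0.7]
grip_width: 0.0855
```

```bash
python3 - <<'E'
from h import *
s=readout.sense(); c=cam("wrist",s); a=grab_frame("wrist"); cv2.imwrite("pics/w1.png",a)
print(s["t"],s["position"],np.round(s["tcp_rot"],3).tolist(),np.round(s["joint_pos"],1))
for q,z in [("screw",.042),("module",.036)]:
    rect("wrist",q,z,c); print([(np.round(d["position"],4).tolist(),round(d["conf"],2)) for d in nets.pinpoint("wrist",q)][:3])
for n in ["screw","module"]: pass
print(proj(c,[.565,.058,.042]),proj(c,[.617,-.07,.036]))
E
```

```text
3.4333 [0.56589838 0.0631589  0.16963448] [[0.51, 0.86, -0.001], [0.86, -0.51, -0.002], [-0.002, 0.0, -1.0]] [ 6.4  6.9  5.3 88.5 -0.1 37.1]
wrist screw 0.67 c [565.   57.6] size [19.8 21.4] long axis deg 149.3 n 433
[([0.5671, 0.0525, 0.0289], 0.84)]
wrist module 0.58 c [615.4 -70.8] size [31.  69.4] long axis deg 149.4 n 1373
[([0.6198, -0.0712, 0.0312], 0.8)]
[247.36067681 184.41316507] [165.62678181 287.73394187]
```

View pics/w1.png

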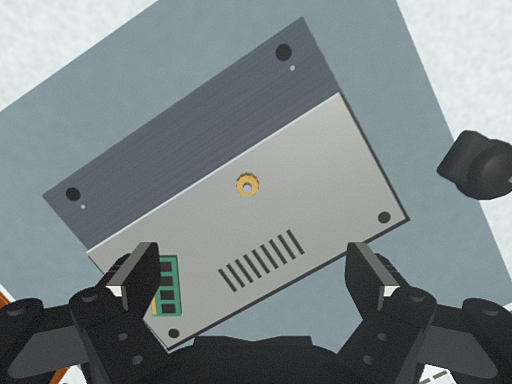

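>>> apply_moves([
  [[0.7, -1, -6, -25, 0, 0, 0], [0.6, 0, 0, -30, 0, 0, 0], [0.6, 0, 0, -30, 0, 0, 0], [0.6, 0, 0, -25, 0, 0, 0], [0.6, 0, 0, -15, 0, 0, 0], [0.6, 0, 0, -10, 0, 0, 0], [0, 0, 0, 0, 0, 0, 0], [0, 0, 0, 0, 0, 0, 0]],
], grip_force=40)

```text
t: 4.35
position: [0.5621, 0.063, 0.0372]
tcp_rot: [[0.505, 0.863, 0.0], [0.863, -0.505, 0.0], [0.0, 0.0, -1.0]]
force: [0.7, 0.7, 0.5]
grip_width: 0.0278
```

>>> apply_moves([
  [[0, 0, 0, 0, 0, 0, 0], [0, 0, 0, 0, 0, 0, 0], [0, 0, 0, 0, 0, 0, 0], [0, 0, 0, 0, 0, 0, 0]],
])

```text
t: 4.68
position: [0.563, 0.0626, 0.0378]
tcp_rot: [[0.506, 0.862, 0.002], [0.862, -0.506, 0.001], [0.002, 0.002, -1.0]]
force: [-0.0, 2.8, 4.8]
grip_width: 0.0166
```

```bash
python3 - <<'E'
from h import *
for i in range(3):
    s=readout.sense(); a=grab_frame("wrist"); print(s["t"],s["position"],s["grip_width"],s["force"],np.round(s["qd"],2))
cv2.imwrite("pics/w2.png",a[100:384,80:432])
E
```

```text
4.6833 [0.56304179 0.06260077 0.03782661] 0.01660252941550775 [-0.04004798  2.81875855  4.82553661] [ 0.03  0.1  -0.06 -0.16  0.09  0.05]
4.7333 [0.56303682 0.06261383 0.03777008] 0.016200076332276197 [-0.28057029  1.8148757   4.93166869] [-0.13 -0.02 -0.08 -0.03  0.12 -0.02]
4.7833 [0.56300494 0.06262348 0.03772156] 0.01675859132240502 [-0.3663009   1.19010411  6.63511607] [-0.05  0.12  0.11  0.03 -0.08 -0.01]
```

View pics/w2.png

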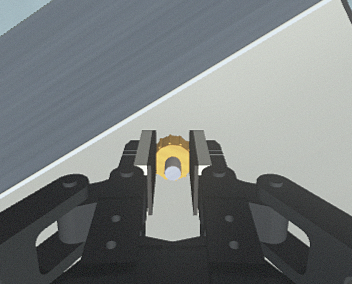

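>>> apply_moves([
  [[0, 0, 0, 5, 0, 0, 0], [0, 0, 0, 10, 0, 0, 0], [0, 0, 0, 20, 0, 0, 0], [0, 0, 0, 30, 0, 0, 0], [0, 0, -20, 20, 0, 0, 0], [0, 2, -38, 0, 0, 0, 0], [0, 2, -38, 0, 0, 0, 0], [0, 2, -38, 0, 0, 0, 0]],
])

```text
t: 5.5
position: [0.5683, -0.0731, 0.1229]
tcp_rot: [[0.505, 0.863, 0.001], [0.863, -0.505, -0.0], [0.0, 0.001, -1.0]]
force: [0.5, 0.4, -0.5]
grip_width: 0.0158
```

>>> apply_moves([
  [[0, 2, -38, 0, 0, 0, 0], [0, 2, -38, 0, 0, 0, 0], [0, 2, -38, 0, 0, 0, 0], [0, 2, -38, 0, 0, 0, 0], [0, 2, -38, 0, 0, 0, 0], [0, 2, -38, 0, 0, 0, 0], [0, 0, -30, 0, 0, 0, 0], [0, 0, 0, 0, 0, 0, 0]],
])

```text
t: 6.17
position: [0.5792, -0.3351, 0.1212]
tcp_rot: [[0.51, 0.86, -0.001], [0.86, -0.51, -0.001], [-0.001, 0.0, -1.0]]
force: [0.5, -0.5, -0.2]
grip_width: 0.0162
```

```bash
python3 - <<'E'
from h import *
s=readout.sense(); c=cam("wrist",s); a=grab_frame("wrist"); cv2.imwrite("pics/w3.png",a)
print(s["t"],s["position"],s["grip_width"],s["force"],np.round(s["joint_pos"],1))
for q in ["screw","orange_bin","blue_bin"]: print(q,[(np.round(d["position"],4).tolist(),round(d["conf"],2)) for d in nets.pinpoint("wrist",q)][:3])
E
```

```text
6.1667 [ 0.57920523 -0.33510608  0.12123551] 0.016239462444593445 [ 0.52144746 -0.47136887 -0.22835262] [-30.   20.8  16.5  85.8  -0.1   0.7]
screw [([0.5833, -0.3401, 0.1112], 0.68)]
orange_bin [([0.599, -0.3156, 0.0007], 0.96)]
blue_bin []
```

View pics/w3.png

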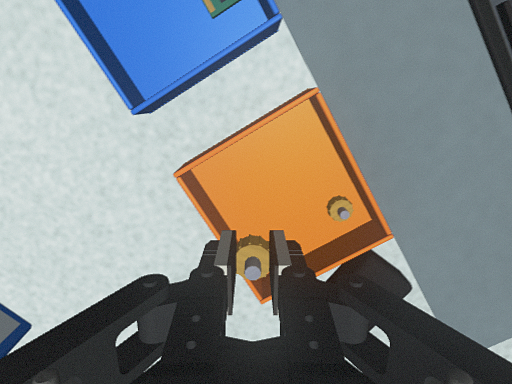

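>>> apply_moves([
  [[0, 8, 8, -25, 0, 0, 0], [0, 0, 0, -30, 0, 0, 0], [0, 0, 0, -25, 0, 0, 0], [0, 0, 0, -12, 0, 0, 0], [0, 0, 0, -8, 0, 0, 0], [0, 0, 0, 0, 0, 0, 0], [0.42, 0, 0, 0, 0, 0, 0], [0.42, 0, 0, 0, 0, 0, 0]],
])

```text
t: 7.03
position: [0.5891, -0.322, 0.0236]
tcp_rot: [[0.506, 0.862, 0.002], [0.862, -0.506, -0.001], [0.0, 0.003, -1.0]]
force: [-0.1, 1.0, 0.5]
grip_width: 0.0358
```

>>> apply_moves([
  [[0.42, 0, 0, 0, 0, 0, 0], [0.42, 0, 0, 0, 0, 0, 0], [0.42, 0, 0, 5, 0, 0, 0], [0.42, 0, 0, 20, 0, 0, 0], [0.42, 0, 0, 35, 0, 0, 0], [0.6, 0, 0, 40, 0, 0, 0], [0.8, 0, 30, 20, 0, 0, 0], [1, 2, 38, 0, 0, 0, 0]],
])

```text
t: 7.7
position: [0.5917, -0.256, 0.1482]
tcp_rot: [[0.509, 0.86, 0.008], [0.861, -0.509, -0.004], [0.001, 0.009, -1.0]]
force: [1.2, 0.2, 0.6]
grip_width: 0.0711
```

>>> apply_moves([
  [[1, 4, 36, 0, 0, 0, 0], [1, 4, 36, 0, 0, 0, 0], [1, 4, 36, 0, 0, 0, 0], [1, 4, 36, 0, 0, 0, 0], [1, 4, 36, 0, 0, 0, 0], [1, 5, 0, 0, 0, 0, 0], [1, 0, 0, 0, 0, 0, 0]],
])

```text
t: 8.28
position: [0.6159, -0.0719, 0.1423]
tcp_rot: [[0.503, 0.864, 0.001], [0.864, -0.503, -0.0], [0.0, 0.001, -1.0]]
force: [0.2, -1.2, -0.3]
grip_width: 0.0854
```

```bash
python3 - <<'E'
from h import *
s=readout.sense(); c=cam("wrist",s); a=grab_frame("wrist"); cv2.imwrite("pics/w4.png",a)
print(s["t"],s["position"],s["grip_width"],s["force"],np.round(s["joint_pos"],1))
rect("wrist","module",.036,c)
print([(np.round(d["position"],4).tolist(),round(d["conf"],2)) for d in nets.pinpoint("wrist","module")][:3])
grab_frame("top")
print([(np.round(d["position"],4).tolist(),round(d["conf"],2)) for d in nets.pinpoint("top","screw")][:3])
a=grab_frame("scene")
print([(np.round(d["position"],4).tolist(),round(d["conf"],2)) for d in nets.pinpoint("scene","screw")][:3])
cv2.imwrite("pics/s4.png",cv2.resize(a[150:350,50:350],None,fx=2,fy=2))
E
```

```text
8.2833 [ 0.61593971 -0.07190057  0.14226083] 0.08536481531412132 [ 0.23368335 -1.24683005 -0.26722077] [-6.7 13.7 10.1 86.3 -0.  23.6]
wrist module 0.8 c [615.4 -71.4] size [30. 68.] long axis deg 149.8 n 2881
[([0.6148, -0.0741, 0.0296], 0.8)]
[]
[([0.419, -0.3177, 0.0001], 0.66), ([0.5931, -0.3236, -0.0], 0.4)]
```

View pics/s4.png

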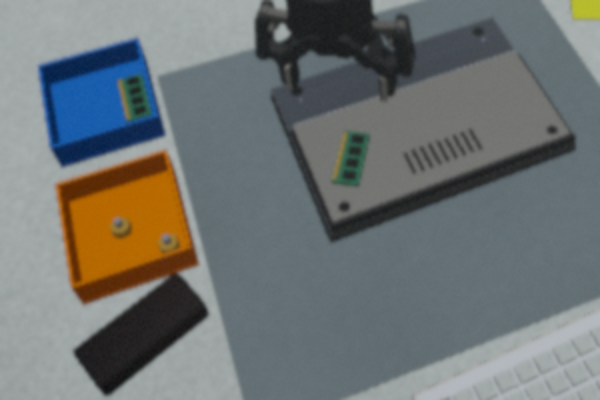

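>>> apply_moves([
  [[0.8, 0, 0, -25, 0, 0, 0], [0.7, 0, 0, -25, 0, 0, 0], [0.6, 0, 0, -25, 0, 0, 0], [0.55, 0, 0, -20, 0, 0, 0], [0.55, 0, 0, -6, 0, 0, 0], [0.55, 0, 0, -3, 0, 0, 0], [0.55, 0, 0, 0, 0, 0, 0], [0.55, 0, 0, 0, 0, 0, 0]],
], grip_force=40)

```text
t: 9.3
position: [0.6159, -0.074, 0.039]
tcp_rot: [[0.507, 0.862, 0.002], [0.862, -0.507, -0.0], [0.001, 0.002, -1.0]]
force: [-0.1, 0.5, -0.1]
grip_width: 0.0469
```

>>> apply_moves([
  [[0.5, 0, 2, -3, 0, 0, 0], [0.5, 0, 0, -3, 0, 0, 0], [0.5, 0, 0, -2, 0, 0, 0], [0.5, 0, 0, 0, 0, 0, 0], [0.2, 0, 0, 0, 0, 0, 0], [0.2, 0, 0, 0, 0, 0, 0], [0.2, 0, 0, 0, 0, 0, 0], [0.2, 0, 0, 0, 0, 0, 0]],
], grip_force=40)

```text
t: 9.97
position: [0.6153, -0.0717, 0.0297]
tcp_rot: [[0.506, 0.862, 0.0], [0.862, -0.506, 0.0], [0.0, 0.0, -1.0]]
force: [0.0, 0.7, 0.3]
grip_width: 0.0287
```

>>> apply_moves([
  [[0.1, 0, 0, 4, 0, 0, 0], [0.1, 0, 0, 10, 0, 0, 0], [0.1, 0, 0, 20, 0, 0, 0], [0.1, 0, 0, 25, 0, 0, 0], [0.1, -10, -13, 20, 0, 0, 0], [0.1, -20, -26, 0, 0, 0, 0], [0.1, -20, -26, 0, 0, 0, 0], [0.1, -20, -26, 0, 0, 0, 0]],
])

```text
t: 10.63
position: [0.5448, -0.1635, 0.1099]
tcp_rot: [[0.505, 0.863, 0.001], [0.863, -0.505, -0.001], [0.0, 0.002, -1.0]]
force: [0.2, -0.5, 0.0]
grip_width: 0.0286
```

>>> apply_moves([
  [[0.1, -20, -26, 0, 0, 0, 0.088], [0.1, -20, -26, 0, 0, 0, 0.088], [0.1, -20, -26, 0, 0, 0, 0.088], [0.1, -20, -26, 0, 0, 0, 0.088], [0.1, -20, -26, 0, 0, 0, 0.088], [0.1, -20, -26, 0, 0, 0, 0.088], [0.1, -7, -12, 0, 0, 0, 0], [0.1, 0, 0, 0, 0, 0, 0]],
])

```text
t: 11.3
position: [0.4167, -0.3331, 0.1095]
tcp_rot: [[0.006, 1.0, 0.001], [1.0, -0.006, -0.001], [-0.001, 0.001, -1.0]]
force: [0.2, 0.3, 0.2]
grip_width: 0.0286
```

```bash
python3 - <<'E'
from h import *
s=readout.sense(); c=cam("wrist",s); a=grab_frame("wrist"); cv2.imwrite("pics/w5.png",a)
print(s["t"],s["position"],s["grip_width"],np.round(s["tcp_rot"],2).tolist(),np.round(s["joint_pos"],1))
for q in ["module","blue_bin"]:print(q,[(np.round(d["position"],4).tolist(),round(d["conf"],2)) for d in nets.pinpoint("wrist",q)][:3])
E
```

```text
11.3 [ 0.41666103 -0.33309313  0.10954127] 0.028626870359938567 [[0.01, 1.0, 0.0], [1.0, -0.01, -0.0], [-0.0, 0.0, -1.0]] [-38.6   2.   -6.5  81.4  -0.  -38.3]
module [([0.4168, -0.3358, 0.1096], 0.81), ([0.4186, -0.3221, 0.0021], 0.67)]
blue_bin [([0.4203, -0.3203, 0.0047], 0.65)]
```

View pics/w5.png

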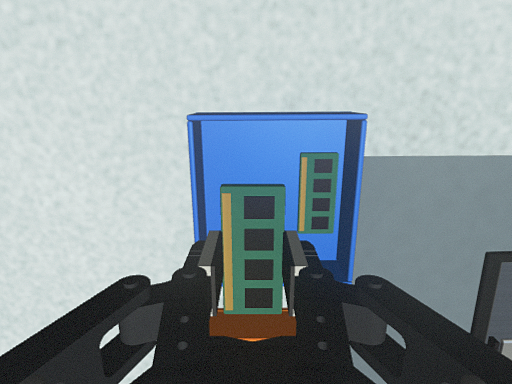

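>>> apply_moves([
  [[0.1, 2, -2, -20, 0, 0, 0], [0.1, 0, 0, -25, 0, 0, 0], [0.1, 0, 0, -20, 0, 0, 0], [0.1, 0, 0, -15, 0, 0, 0], [0.1, 0, 0, -7, 0, 0, 0], [0.1, 0, 0, 0, 0, 0, 0], [0.45, 0, 0, 0, 0, 0, 0], [0.45, 0, 0, 0, 0, 0, 0]],
])

```text
t: 12.12
position: [0.4211, -0.3329, 0.0229]
tcp_rot: [[0.002, 1.0, 0.001], [1.0, -0.002, -0.001], [-0.001, 0.001, -1.0]]
force: [-0.6, -1.2, 0.8]
grip_width: 0.0381
```

>>> apply_moves([
  [[0.45, 0, 0, 0, 0, 0, 0], [0.45, 0, 0, 0, 0, 0, 0], [0.45, 0, 0, 10, 0, 0, 0], [0.45, 0, 0, 20, 0, 0, 0], [0.45, 0, 0, 35, 0, 0, 0], [0.6, 0, 0, 40, 0, 0, 0], [0.8, 0, 10, 40, 0, 0, 0], [1, 0, 38, 10, 0, 0, 0]],
])

```text
t: 12.78
position: [0.4217, -0.2881, 0.1837]
tcp_rot: [[0.006, 1.0, 0.007], [1.0, -0.006, -0.006], [-0.006, 0.007, -1.0]]
force: [1.5, 1.3, 2.0]
grip_width: 0.0731
```

```bash
python3 - <<'E'
from h import *
s=readout.sense(); a=grab_frame("scene"); 
print(s["t"],s["position"],s["grip_width"],np.round(s["joint_pos"],1))
for q in ["module","blue_bin","orange_bin","screw","wedge_grip","wedge_tip","cover_lip"]:print(q,[(np.round(d["position"],4).tolist(),round(d["conf"],2)) for d in nets.pinpoint("scene",q)][:3])
cv2.imwrite("pics/s6.png",cv2.resize(a[120:360,40:400],None,fx=2,fy=2))
E
```

```text
12.7833 [ 0.42170719 -0.28805239  0.18374127] 0.07313502994737893 [-34.3  -1.7  -2.   89.1  -0.  -34. ]
module [([0.4246, -0.3306, 0.0014], 0.73)]
blue_bin [([0.4183, -0.3197, -0.0004], 0.78), ([0.5052, 0.2905, 0.0026], 0.62)]
orange_bin [([0.5994, -0.3165, -0.0053], 0.57)]
screw [([0.5922, -0.3239, 0.0023], 0.67), ([0.5029, 0.2878, -0.0011], 0.66)]
wedge_grip [([0.5978, -0.3173, 0.0003], 0.62)]
wedge_tip [([0.5066, 0.2878, -0.001], 0.66), ([0.7219, -0.3234, -0.0029], 0.53)]
cover_lip [([0.547, 0.0225, 0.0298], 0.78)]
```

View pics/s6.png

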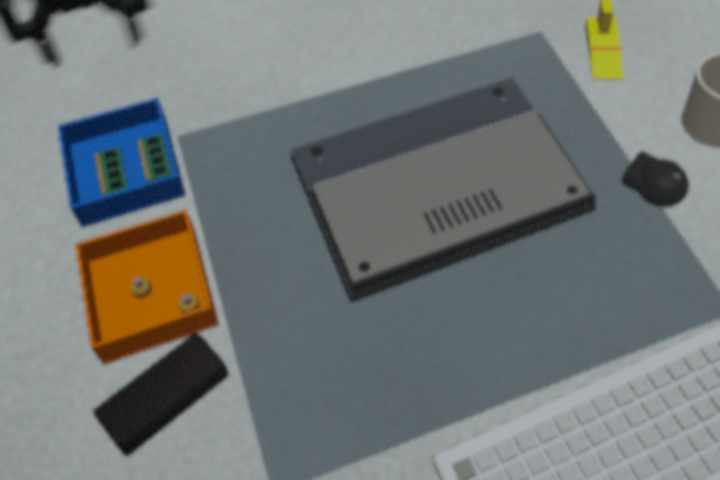

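>>> apply_moves([
  [[1, 0, 40, 0, 0, 0, -0.028], [1, 0, 40, 0, 0, 0, -0.028], [1, 0, 40, 0, 0, 0, -0.028], [1, 0, 40, 0, 0, 0, -0.028], [1, 0, 40, 0, 0, 0, -0.028], [1, 0, 40, 0, 0, 0, -0.028], [1, 0, 40, 0, 0, 0, -0.028], [1, 0, 40, 0, 0, 0, -0.028]],
])

```text
t: 13.85
position: [0.4197, 0.0366, 0.176]
tcp_rot: [[0.227, 0.974, -0.001], [0.974, -0.227, -0.0], [-0.0, -0.001, -1.0]]
force: [1.8, -0.1, -1.0]
grip_width: 0.0855
```

>>> apply_moves([
  [[1, 1, 40, 0, 0, 0, -0.028], [1, 1, 40, 0, 0, 0, -0.028], [1, 1, 40, 0, 0, 0, -0.028], [1, 1, 40, 0, 0, 0, -0.028], [1, 1, 40, 0, 0, 0, -0.028], [1, 1, 40, 0, 0, 0, -0.028], [1, 1, 38, 0, 0, 0, -0.02], [1, 0, 0, 0, 0, 0, 0]],
])

```text
t: 14.52
position: [0.427, 0.318, 0.1744]
tcp_rot: [[0.401, 0.916, -0.002], [0.916, -0.401, 0.0], [-0.001, -0.002, -1.0]]
force: [-0.2, -0.4, -0.0]
grip_width: 0.0852
```

```bash
python3 - <<'E'
from h import *
s=readout.sense(); c=cam("wrist",s); a=grab_frame("wrist"); cv2.imwrite("pics/w7.png",a)
print(s["t"],s["position"],s["grip_width"],np.round(s["tcp_rot"],3).tolist(),np.round(s["joint_pos"],1))
for q in ["wedge_grip","wedge_tip","wedge"]:print(q,[(np.round(d["position"],4).tolist(),round(d["conf"],2)) for d in nets.pinpoint("wrist",q)][:3])
rect("wrist","wedge",.005,c)
E
```

```text
14.5167 [0.42701811 0.31801374 0.17444234] 0.08523124550017465 [[0.401, 0.916, -0.002], [0.916, -0.401, 0.0], [-0.001, -0.002, -1.0]] [36.6  1.9  0.5 88.7  0.1 60.3]
wedge_grip [([0.4274, 0.316, 0.0407], 0.63)]
wedge_tip [([0.5095, 0.2907, -0.0002], 0.76)]
wedge []
wrist wedge 0.65 c [457.1 309.2] size [41.1 99.9] long axis deg 157.5 n 3552
```

View pics/w7.png

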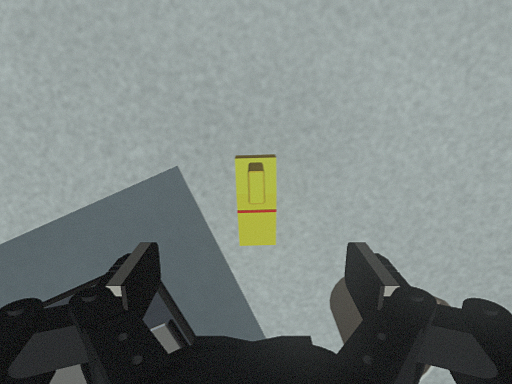

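```bash
python3 - <<'E'
from h import *
s=readout.sense(); c=cam("wrist",s)
t=unproj(c,(256.5,187.5),.058); tip=unproj(c,(258,245),.001); f1=unproj(c,(256,171),.058); f2=unproj(c,(257,204),.058); r=unproj(c,(257,211),.013)
print(t,tip,r,np.linalg.norm(f2-f1)); d=tip-t; print(np.degrees(np.arctan2(d[1],d[0])),np.linalg.norm(d[:2]), t-np.array(s["position"]))
E
```

```text
[0.43067504 0.31436474 0.058     ] [0.50717585 0.28337893 0.001     ] [0.46580759 0.30009837 0.013     ] 0.029769751701481887
-22.049863250536134 0.08253782863780694 [ 0.00324333  0.00226174 -0.11825103]
```

```bash
python3 - <<'E'
from h import *
for i in range(3):
    s=readout.sense(); c=cam("wrist",s); a=grab_frame("wrist"); print(s["t"],s["position"])
    print([(np.round(d["position"],4).tolist(),round(d["conf"],2)) for q in ["wedge_grip","wedge_tip"] for d in nets.pinpoint("wrist",q)][:3])
rect("wrist","wedge",.005,c)
h=cv2.cvtColor(a,cv2.COLOR_BGR2HSV); m=cv2.inRange(h,(0,120,60),(12,255,255))+cv2.inRange(h,(170,120,60),(180,255,255)); m[:140]=0;m[300:]=0;m[:,:200]=0;m[:,310:]=0
v,u=np.nonzero(m); print("red",u.mean(),v.mean(),len(u)); r=unproj(c,(u.mean(),v.mean()),.013); print(r)
E
```

```text
14.7667 [0.42743171 0.312103   0.17625103]
[([0.4274, 0.3195, 0.0423], 0.83), ([0.5098, 0.2886, -0.0037], 0.95), ([0.5454, 0.0222, 0.0269], 0.18)]
14.9167 [0.42753276 0.31220312 0.17674523]
[([0.5802, 0.0236, 0.0019], 0.65), ([0.4271, 0.3172, 0.0403], 0.63), ([0.5105, 0.2898, -0.0027], 0.72)]
15.0667 [0.42744033 0.31269444 0.17677829]
[([0.4275, 0.315, 0.0406], 0.62), ([0.5095, 0.2908, -0.002], 0.77)]
wrist wedge 0.59 c [457.  310.4] size [ 42.7 100.9] long axis deg 158.9 n 3573
red 262.24175824175825 207.15384615384616 91
[0.4644802  0.30745024 0.013     ]
```

>>> apply_moves([
  [[1, 2, 8, -20, 0, 0, 0.03], [0.8, 0, 0, -25, 0, 0, 0], [0.7, 0, 0, -25, 0, 0, 0], [0.6, 0, 0, -25, 0, 0, 0], [0.6, 0, 0, -25, 0, 0, 0], [0.6, 0, 0, -20, 0, 0, 0], [0.6, 0, 0, -10, 0, 0, 0], [0.6, 0, 0, 0, 0, 0, 0]],
])

```text
t: 15.93
position: [0.428, 0.3204, 0.0242]
tcp_rot: [[0.375, 0.927, -0.003], [0.927, -0.375, -0.002], [-0.003, -0.002, -1.0]]
force: [0.4, 0.1, 0.8]
grip_width: 0.0512
```

```bash
python3 - <<'E'
from h import *
for i in range(3): s=readout.sense(); a=grab_frame("wrist")
print(s["t"],s["position"],s["grip_width"],s["force"]); cv2.imwrite("pics/w8.png",a)
E
```

```text
16.0333 [0.42945343 0.32145981 0.02726639] 0.051172951490350484 [-0.07982496 -0.03033203  0.81305249]
```

View pics/w8.png

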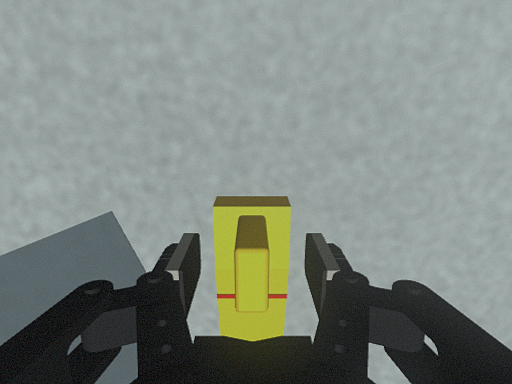

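>>> apply_moves([
  [[0, 0, 0, 0, 0, 0, 0], [0, 0, 0, 0, 0, 0, 0], [0, 0, 0, 0, 0, 0, 0], [0, 0, 0, 0, 0, 0, 0], [0, 0, 0, 0, 0, 0, 0], [0, 0, 0, 0, 0, 0, 0]],
], grip_force=60)

```text
t: 16.58
position: [0.4297, 0.3216, 0.0274]
tcp_rot: [[0.375, 0.927, 0.001], [0.927, -0.375, 0.001], [0.001, 0.001, -1.0]]
force: [-0.0, -0.3, 5.9]
grip_width: 0.0132
```

>>> apply_moves([
  [[0, 0, 0, 5, 0, 0, 0], [0, 0, 0, 15, 0, 0, 0], [0, 0, 0, 20, 0, 0, 0], [0, 0, 0, 20, 0, 0, 0], [0, 1, -25, 0, 0, 0, 0.04], [0, 1, -38, 0, 0, 0, 0.05], [0, 1, -38, 0, 0, 0, 0.05], [0, 1, -38, 0, 0, 0, 0.05]],
])

```text
t: 17.25
position: [0.4328, 0.181, 0.0866]
tcp_rot: [[0.19, 0.982, -0.0], [0.982, -0.19, -0.0], [-0.0, -0.0, -1.0]]
force: [0.6, 0.9, 0.5]
grip_width: 0.0132
```

>>> apply_moves([
  [[0, 1, -38, 0, 0, 0, 0.05], [0, 1, -38, 0, 0, 0, 0.05], [0, 1, -38, 0, 0, 0, 0.05], [0, 0, -30, 0, 0, 0, 0.05], [0, 0, -17, 0, 0, 0, 0.022], [0, 0, 0, 0, 0, 0, 0], [0, 0, 0, 0, 0, 0, 0], [0, 0, 0, 0, 0, 0, 0]],
])

```text
t: 17.92
position: [0.4362, 0.0216, 0.0866]
tcp_rot: [[-0.026, 1.0, -0.0], [1.0, 0.026, 0.0], [0.0, -0.0, -1.0]]
force: [0.1, 0.8, -1.2]
grip_width: 0.0132
```

```bash
cat > look.py <<'E'
from h import *
for i in range(2):
    s=readout.sense(); c=cam("wrist",s); a=grab_frame("wrist")
R=np.array(s["tcp_rot"]); print(s["t"],s["position"],s["grip_width"],s["force"],"yaw(x)",np.degrees(np.arctan2(R[1,0],R[0,0])), "tilt",np.round(R[:,2],3))
for q in ["wedge_tip","wedge_grip","cover_lip"]:
  print(q,[(np.round(d["position"],4).tolist(),round(d["conf"],2)) for d in nets.pinpoint("wrist",q)][:2])
for n in ["top","scene"]:
  b=grab_frame(n); cv2.imwrite("pics/l_%s.png"%n,b)
  for q in ["wedge_tip","cover_lip"]: print(n,q,[(np.round(d["position"],4).tolist(),round(d["conf"],2)) for d in nets.pinpoint(n,q)][:2])
cv2.imwrite("pics/l.png",a)
E
python3 look.py; python3 -c "
from h import *
grab_frame('wrist'); rect('wrist','laptop',.018); rect('wrist','cover',.03); rect('wrist','wedge',.06)"
```

```text
17.9667 [0.43619062 0.02190221 0.08651688] 0.01335148912401387 [ 0.18249883 -0.65486019 -0.41584656] yaw(x) 91.56977370515577 tilt [-0.  0. -1.]
wedge_tip [([0.5211, 0.0234, 0.0551], 0.65)]
wedge_grip [([0.4341, 0.0175, 0.0997], 0.57)]
cover_lip []
top wedge_tip [([0.5782, 0.0241, 0.0033], 0.68), ([0.5181, 0.0223, 0.0589], 0.57)]
top cover_lip []
scene wedge_tip [([0.5174, 0.0261, 0.0581], 0.97)]
scene cover_lip [([0.5457, 0.0187, 0.0249], 0.97)]
wrist laptop 0.56 c [500.7 -66.4] size [ 70.6 122. ] long axis deg 92.5 n 15621
wrist cover 0.57 c [539.3 122.9] size [11.3  5. ] long axis deg 55.1 n 110
wrist wedge 0.91 c [467.2  21.9] size [98.9 45.4] long axis deg 1.5 n 6536
```

>>> apply_moves([
  [[0, 0, 0, -15, 0, 0, 0], [0, 0, 0, -15, 0, 0, 0], [0, 0, 0, -6, 0, 0, 0], [0, 0, 0, -2, 0, 0, 0], [0, 0, 0, 0, 0, 0, 0], [0, 0, 0, 0, 0, 0, 0], [0, 0, 0, 0, 0, 0, 0]],
])

```text
t: 19.25
position: [0.4367, 0.0213, 0.0493]
tcp_rot: [[-0.027, 1.0, 0.001], [1.0, 0.027, 0.0], [0.0, 0.001, -1.0]]
force: [-0.4, 0.6, -1.1]
grip_width: 0.013
```

>>> apply_moves([
  [[0, 0, 0, -1, 0, 0, 0], [0, 0, 0, -1, 0, 0, 0], [0, 0, 0, 0, 0, 0, 0], [0, 0, 0, 0, 0, 0, 0]],
])

```text
t: 19.58
position: [0.4362, 0.0213, 0.0465]
tcp_rot: [[-0.027, 1.0, 0.0], [1.0, 0.027, 0.0], [0.0, 0.0, -1.0]]
force: [0.1, 0.8, -0.9]
grip_width: 0.013
```

>>> apply_moves([
  [[0, 0, 0, -1, 0, 0, 0], [0, 0, 0, 0, 0, 0, 0], [0, 0, 0, 0, 0, 0, 0]],
])

```text
t: 19.83
position: [0.4362, 0.0213, 0.0455]
tcp_rot: [[-0.027, 1.0, 0.0], [1.0, 0.027, -0.0], [-0.0, 0.0, -1.0]]
force: [-0.6, 0.5, -1.1]
grip_width: 0.013
```

>>> apply_moves([
  [[0, 0, 0, -1, 0, 0, 0], [0, 0, 0, 0, 0, 0, 0], [0, 0, 0, 0, 0, 0, 0]],
])

```text
t: 20.08
position: [0.4363, 0.0213, 0.0453]
tcp_rot: [[-0.027, 1.0, 0.001], [1.0, 0.027, -0.0], [-0.0, 0.001, -1.0]]
force: [-3.3, -0.3, 7.7]
grip_width: 0.0131
```

```bash
python3 look.py
```

```text
20.1333 [0.43628459 0.02128407 0.0452906 ] 0.012631781554445526 [-4.20242907 -0.82220386  6.97993846] yaw(x) 91.55842251749526 tilt [ 0.001  0.    -1.   ]
wedge_tip [([0.5238, 0.0244, 0.0166], 0.73)]
wedge_grip [([0.4367, 0.0161, 0.0597], 0.56)]
cover_lip []
top wedge_tip [([0.4202, -0.3163, 0.0022], 0.62), ([0.5192, 0.0234, 0.0185], 0.56)]
top cover_lip []
scene wedge_tip [([0.5199, 0.0255, 0.0174], 0.65)]
scene cover_lip [([0.546, 0.0191, 0.0257], 0.68), ([0.6344, -0.2753, 0.0061], 0.32)]
```

View pics/l.png

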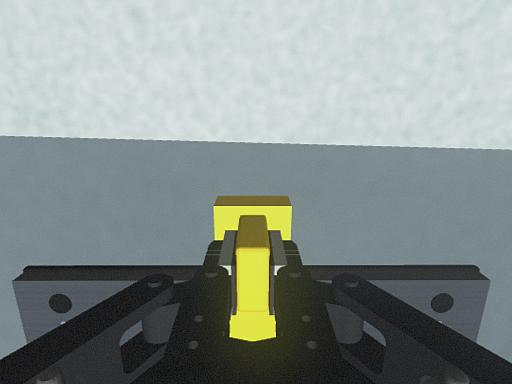

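>>> apply_moves([
  [[0, 5, 0.1, 0.4, 0, 0, 0], [0, 8, 0.2, 0, 0, 0, 0], [0, 8, 0.2, 0, 0, 0, 0], [0, 8, 0.2, 0, 0, 0, 0], [0, 8, 0.2, 0, 0, 0, 0], [0, 5, 0.2, 0, 0, 0, 0], [0, 0, 0, 0, 0, 0, 0], [0, 0, 0, 0, 0, 0, 0]],
])

```text
t: 21.3
position: [0.4799, 0.0225, 0.0454]
tcp_rot: [[-0.027, 1.0, 0.002], [1.0, 0.027, 0.0], [0.0, 0.002, -1.0]]
force: [1.1, 0.8, 4.1]
grip_width: 0.0132
```

>>> apply_moves([
  [[0, 4, 0.1, 0, 0, 0, 0], [0, 4, 0.1, 0, 0, 0, 0], [0, 4, 0.1, 0, 0, 0, 0], [0, 2, 0.1, 0, 0, 0, 0], [0, 0, 0, 0, 0, 0, 0], [0, 0, 0, 0, 0, 0, 0]],
])

```text
t: 21.8
position: [0.4917, 0.0228, 0.0454]
tcp_rot: [[-0.027, 1.0, -0.002], [1.0, 0.027, 0.0], [0.0, -0.002, -1.0]]
force: [-10.4, 0.0, 13.6]
grip_width: 0.0131
```

```bash
python3 look.py
```

```text
21.85 [0.49168334 0.02277003 0.0453743 ] 0.013051478456737452 [-9.96099738  0.07344585 13.34582936] yaw(x) 91.55683666654983 tilt [-0.002 -0.    -1.   ]
wedge_tip []
wedge_grip [([0.4903, 0.017, 0.0599], 0.97)]
cover_lip [([0.5422, 0.0224, 0.0287], 0.74)]
top wedge_tip [([0.5977, -0.3156, -0.0013], 0.38)]
top cover_lip [([0.5433, 0.0249, 0.0294], 0.96), ([0.4197, -0.335, 0.0008], 0.44)]
scene wedge_tip [([0.5738, 0.0237, 0.0179], 0.62)]
scene cover_lip [([0.5444, 0.0231, 0.0259], 0.71)]
```

>>> apply_moves([
  [[0, 3, 0.1, 0, 0, 0, 0], [0, 3, 0.1, 0, 0, 0, 0], [0, 3, 0.1, 0, 0, 0, 0], [0, 3, 0.1, 0, 0, 0, 0], [0, 0, 0, 0, 0, 0, 0], [0, 0, 0, 0, 0, 0, 0]],
])

```text
t: 22.85
position: [0.5035, 0.0232, 0.0454]
tcp_rot: [[-0.027, 1.0, -0.002], [1.0, 0.027, -0.0], [0.0, -0.002, -1.0]]
force: [-10.9, -1.2, 12.2]
grip_width: 0.0128
```

```bash
python3 look.py; python3 -c "
from h import *
for i in range(3):
    grab_frame('scene'); print([np.round(d['position'],4) for d in nets.pinpoint('scene','cover_lip')][:1])
"
```

```text
22.9 [0.50357259 0.02319117 0.04540665] 0.012906225524996142 [-10.75574107  -0.81930102  12.91221554] yaw(x) 91.5579191369108 tilt [-0.002  0.    -1.   ]
wedge_tip []
wedge_grip [([0.5007, 0.0208, 0.061], 0.69)]
cover_lip [([0.5441, 0.0235, 0.0327], 0.93)]
top wedge_tip []
top cover_lip []
scene wedge_tip []
scene cover_lip [([0.5439, 0.0179, 0.0313], 0.95)]
[array([0.5464, 0.0215, 0.0358])]
[array([0.5445, 0.0203, 0.0309])]
[array([0.5432, 0.0224, 0.0317])]
```

>>> apply_moves([
  [[0, 1.5, 0, 0, 0, 0, 0], [0, 1.5, 0.1, 0, 0, 0, 0], [0, 0, 0, 0, 0, 0, 0], [0, 0, 0, 0, 0, 0, 0], [0, 0, 0, 0, 0, 0, 0], [0, 0, 0, 0, 0, 0, 0]],
])

```text
t: 24.2
position: [0.5061, 0.0233, 0.0454]
tcp_rot: [[-0.027, 1.0, -0.003], [1.0, 0.027, 0.0], [0.0, -0.003, -1.0]]
force: [-14.0, -0.4, 14.9]
grip_width: 0.0132
```

```bash
python3 look.py; python3 - <<'E'
from h import *
L=[]
for i in range(4):
    for n in ["wrist","scene","top"]:
        a=grab_frame(n); L+=[d['position'][2] for d in nets.pinpoint(n,'cover_lip')[:1] if d['conf']>.6]
        if n=="scene": S=a
        if n=="wrist": W=a
print("lip z",np.round(L,4),np.median(L))
for n in ["screw","module"]: grab_frame("scene"); print(n,[(np.round(d['position'],3),round(d['conf'],2)) for d in nets.pinpoint("scene",n)][:2])
v=np.hstack([cv2.resize(S[130:290,60:350],(560,309)),cv2.resize(W[180:384],(0,0),fx=.45,fy=.45*309/91.8) if 0 else cv2.resize(W,(230,309))])
u=cv2.resize(S[150:230,180:310],(790,290),interpolation=cv2.INTER_CUBIC)[:, :790]
cv2.imwrite("pics/final.png",np.vstack([v,u]))
E
```

```text
24.25 [0.50615931 0.02327149 0.04542564] 0.01314742027947049 [-13.23467463  -0.03237077  14.59851318] yaw(x) 91.55844877336729 tilt [-0.003 -0.    -1.   ]
wedge_tip []
wedge_grip [([0.5065, 0.0197, 0.0588], 0.58)]
cover_lip []
top wedge_tip []
top cover_lip []
scene wedge_tip [([0.4233, -0.3302, 0.0056], 0.59)]
scene cover_lip [([0.5475, 0.0214, 0.0318], 0.95)]
lip z [0.0307 0.0321 0.0297] 0.0307
screw [(array([ 0.593, -0.326,  0.002]), 0.67)]
module [(array([ 0.428, -0.33 ,  0.004]), 0.52)]
```

View pics/final.png

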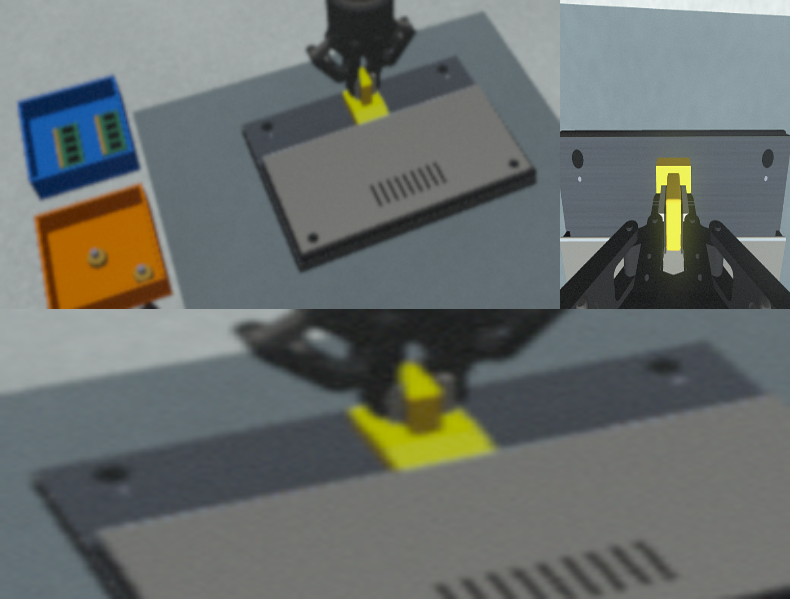

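```bash
python3 -c "
from h import *
print(ticket.job_done()); s=readout.sense(); print(s['t'],s['position'],s['grip_width'])"
```

```text
the job is handed in; nothing more can be done
None
the job is handed in; nothing more can be done
```

I handed the job in at about 25 s of the 69 s allowed; `job_done` gives no verdict, so the result below rests on my own last checks.

- **Sorting:** The thumbscrew went into the orange bin and the memory module into the blue bin, both let go while the cover was still shut. The last picture shows two modules in the blue bin and two thumbscrews in the orange bin.
- **Wedge:** I gripped it by the fin with a 60 N grip setting and slid it flat along the deck, 1.6° off world x to match the laptop. The tip is about 42 mm past the lip. The grip width read 13 mm on the 14 mm fin.
- **Lift:** By geometry the lip should be up about 4.5 mm. The network readings of the lip height in the last look were 29.7 to 32.1 mm (shut is 26), so about 4 to 6 mm. One reading a step earlier said 35.8 mm against about 31.5 mm from the others, and I took it as noise.
- **Last picture:** The red line is no longer visible, so I take it to be at or just under the lip. The fingers are clear of the cover. The wrist force was 13 N back and 15 N up, which fits the wedge carrying the cover while pressing lightly on the deck.

I did not measure the mouse, mug and power brick again at the end, but the arm never went near them.

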